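Fetch the sample vial from behind the tall ware and weigh it

ROBOT

A 6-joint arm with a two-finger parallel gripper is mounted at the origin on a cart in front of the work surface, level with it; the furniture and walls round the work are solid. World frame = base frame: x ahead of the robot, y to its left, z up, the work surface at z = 0. Lengths are in m, angles in rad, forces in N, time in s.
With the tool pointing down it reaches from about 0.375 to 0.925 m from the base axis. Payload 5.7 kg.
Tool frame: the origin (TCP) lies at the very end of the fingers, on their centre line; the grasp point (between the pads) lies 19 mm behind it; z points along the fingers, y is the line along which they close (so a half turn about z gives the same grasp; the last joint's range is limited). The gripper opens to 88 mm and grips with 3 to 60 N. Pads are 20 mm wide; open, the fingers measure 115 mm over their backs; the gripper's body (75 mm by 178 mm) begins 61 mm behind the grasp point.
Start: joints at [-1.35, 0.359, 1.51, -0, 1.272, -0.115], TCP at [0.198, -0.566, 0.223] pointing down, gripper open.
Joint ranges: [-2.97, 2.97], [-1.01, 2.36], [0.21, 2.38], [-0.96, 4.11], [0.2, 2.71], [-2.98, 2.98]. Speed limits (rad/s): [2.39, 2.39, 3.14, 3.14, 3.14, 3.14].

INTERFACE

Orientations are given as a rotation vector (axis times angle).
In Python, from plant import * gives the robot as it stands.
- The arm moves only by the tool servo_tool, never from a script. Its argument "steps" is a list of rows, each an object of numbers: "rx", "ry", "rz": the turn, a rotation vector about the world's x, y, z in rad; "tx", "ty", "tz": the shift along the world's x, y, z in mm; "grip": the opening, from -1 (shut) to 1 (fully open). In form: [{"rx": .., "ry": .., "rz": .., "tx": .., "ty": .., "tz": .., "grip": ..}, ...]. A call has 1 to 10 rows; each row shifts and turns the commanded pose from where the row before left it; what a row does not reach is not made up. A row lasts 1/8 s, in which the tool goes at most 62.5 mm and 10.7 degrees, less where a joint would pass 70% of its speed; a pose out of reach is approached as far as the arm can. A call is refused whole if a number of a shift passes 62.5 or a number of a turn 0.188, either way. A call with a gripper value outside its range is refused whole. The fingers move at their own pace and stop on an object; "newtons" is the grip in N (left out, the last holds). Time passes only in rows, so rows that do not move let the fingers close. It gives the time, the measured TCP pose, the force, the opening and the grip force at its end, in the units of the state.
- observe(): the state, without advancing time (a new reading comes with each control period).
- camera(name): name is "scene" or "side" or "wrist"; returns (picture, depth): 384x512x3 uint8, red, green, blue; 384x512 float32, m along the optical axis (not along the pixel's ray), 0 where there is no reading.
- camera_params(name): a dict with "K" (3x3 intrinsics, pixels), "cam_to_world" (4x4, takes a point from camera to world coordinates). Camera axes: x right, y down, z forward; pixel columns grow to the right and rows downward; lengths in m; the calibration is good to about 2 mm. The wrist camera is an equidistant fisheye: a pixel r from the principal point sees the ray r / f radians off the axis. A picture is of the moment at which its call begins: read the wrist's pose just before it. camera_params takes no time and is no camera call; for the wrist camera it gives the pose at the moment of the call.
- close_job(): hands the job in; it is judged then, once.
Trained networks look in the newest picture that a camera, given by its name, has taken for a name from the list of things; names that differ only in an ending like _2 or _b are one class to them, and where a whole thing is asked for, a point or a joint stands for the part that bears it (a point fixed in the world has none). Each returns a list of dicts, best first, with "score" (0 to 1); they miss things now and then, are a little off and sometimes report something else, mostly with a low value. They report only what shows in the picture. A call takes as long as a camera call. They do not tell look-alikes from the thing itself.
- cut_out(camera, target): "mask" (384x512 bool, what is visible of it) and "point" ([row, column] in pixels, amid what is visible of it).
The state is a dict: "time_s": time; "joints": joint angles; "joint_velocities": joint speeds; "effort": joint torques, N m; "ee_pos": TCP position; "eef_rot": TCP orientation; "ft_force": force on the tool from outside, world axes, zero at the start; "torque": the same for the moment, N m; "opening": opening from 0.0 (shut) to 1.0 (fully open); "finger_force": force on a finger pad.
Only numpy, scipy, OpenCV 4.12 (cv2) and the standard library are available. Lean on these libraries where they do the work, as an engineer would, in place of code of your own. Each camera call takes 0.05 s, during which the arm holds its last target. There are 200 camera calls.

TASK

Get the brown sample vial with the black cap out of the back of the white tray and stand it in the middle of the balance pan: first set the steel cup and the measuring cylinder that stand in front of it aside, both upright on the green-edged mat, and once the vial is on the pan, put the cup and the cylinder back upright on the same tray spots each of them came from. Leave the white-capped vial, the tape roll and the timer where they are, and do not tip anything over.

Things in the scene. Friction and masses are not known exactly. Their poses are not given: they have to be found in the camera images.
- cup: Lidded steel cup, plain brushed grey metal, about 66 mm in diameter, 112 mm tall, body nearly straight-sided; mass about 0.3 kg. Loose; stands upright at the start on one of the two front (robot-side) spots of the tray. Origin: centre of its underside, z up. Grip round the upper body (about 75 to 95 mm up), so the gripper clears the lid.
- cylinder: Measuring cylinder, white plastic tube with a BLUE foot: 124 mm tall, open at the top, straight tube 28 mm in diameter above a hexagonal foot 50 mm wide and 14 mm high; about 0.09 kg. Loose; stands upright at the start on the other front spot of the tray. Origin: centre of its underside, z up. Grip the upper tube (80 to 105 mm up).
- sample_vial: Sample vial, 28 mm in diameter, 60 mm tall, clear glass with brown contents and a BLACK screw cap. Loose; stands at the start on one of the two back spots of the tray. Origin: centre of its underside, z up.
- white_cap_vial: The other vial, same size and brown contents (28 mm diameter, 60 mm tall) but with a WHITE cap; stands on the other back spot of the tray and must stay there. Origin: centre of its underside, z up.
- tray: Fixed white tray, 150 mm (its x) by 200 mm (its y), floor 4 mm above the table, rim 12 mm high. Origin: centre of its underside; x points away from the robot. Blue rings mark four spots: front (cup, cylinder) at x -31, y +-45 mm; back (vials) at x +31, y +-45 mm. Left or right in a row varies; things stand up to 5 mm off the ring centre.
- mat: Fixed dark rubber mat with a green edge for setting things aside, 90 mm (its x) by 180 mm (its y), 3 mm thick. Origin: centre of its underside.
- balance: Fixed small grey bench balance, 94 mm (its x) by 150 mm (its y), housing top 30 mm above the table; round steel pan of 80 mm diameter on its +y half, black display panel on its -y half. Origin: centre of its underside.
- pan (a point): Centre of the balance pan's top face, 40 mm above the table and 28 mm along +y from the balance's origin; axes as the balance. The pan is rigid.
- tape: Bystander: blue tape roll, 68 mm in diameter, 19 mm high, lying on the table. Origin: centre of its underside.
- timer: Bystander: flat white timer, 58 x 62 mm, 16 mm high, lying on the table. Origin: centre of its underside.
Not all that is in view belongs to the job. What is shaped like the sample_vial but yellow is not meant.

How it is judged:
By the outcome, as a careful person would: the job done as asked, in the order asked, and still so for the second after the job is handed in, with the robot touching nothing.
It also fails if it takes over 136 s, if anything falls off the work surface, if the arm or the gripper's body presses on something with over 40 N, if the wrist force passes 120 N, or if a joint passes its speed limit or range.

## Working session

There is one attempt and no reset: what is moved stays moved. The work goes in short steps, Python scripts to look and compute and a tool call to move; the robot and the scene stay as the last step left them, time stands still between calls to the robot, and variables do not carry over. Pictures are saved under pics/ and viewed, at most 14 in all, crops included, and the job is handed in when it is done.

Besides the shell and the picture viewer there is one more tool, called after "Emit:" as name(argument=value, ...) on one line, values as JSON. servo_tool: Moves the arm, as the interface text tells. Its arguments: {"type":"object","properties":{"steps":{"type":"array"},"newtons":{"type":"number"}},"required":["steps"]}

```bash
mkdir -p pics; ls; python3 - <<'E'
from plant import *
import cv2
s=observe(); print(s['time_s'],s['ee_pos'],s['eef_rot'],s['opening'])
for n in ("scene","side"):
    p,d=camera(n); cv2.imwrite(f"pics/{n}0.png",p[:,:,::-1])
    c=camera_params(n); print(n,c["K"],c["cam_to_world"])
E
```

```text
pics
0.0 [ 0.19755209 -0.56584218  0.22180762] [-3.09563608e+00 -5.24694171e-01  1.45611728e-04] 0.9970403899549369
scene [[372.28182991   0.         259.49221246]
 [  0.         372.28182991 187.98310464]
 [  0.           0.           1.        ]] [[-0.55941313 -0.38951739  0.73166464 -0.1720525 ]
 [-0.82882155  0.25160274 -0.49975084  0.61110911]
 [ 0.01057281 -0.8859866  -0.46359028  0.55737027]
 [ 0.          0.          0.          1.        ]]
side [[406.86211387   0.         248.50454029]
 [  0.         406.86211387 192.25112556]
 [  0.           0.           1.        ]] [[-0.99402534 -0.06166737  0.09005973  0.49161148]
 [-0.10872693  0.48689436 -0.86666737  1.12122791]
 [ 0.00959552 -0.87128125 -0.49069024  0.62859158]
 [ 0.          0.          0.          1.        ]]
```

View pics/scene0.png

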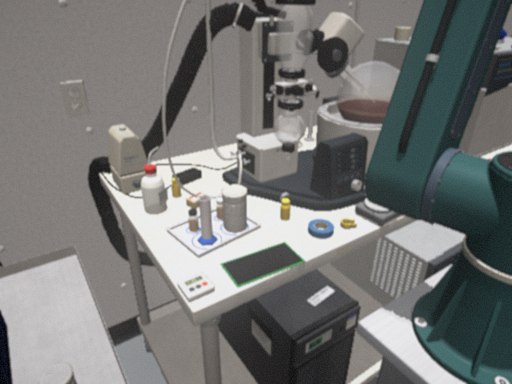

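View pics/side0.png

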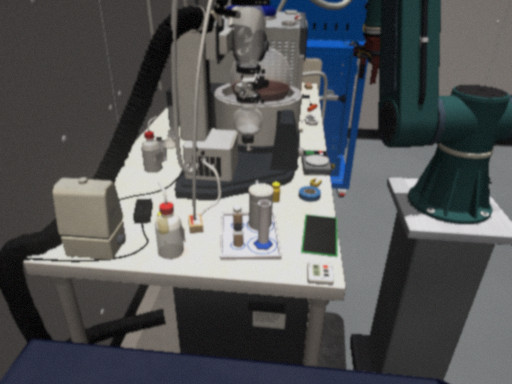

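The scene picture shows the tray at about (213,228), the mat at (263,263), the timer at (195,288) and the tape at (320,228). In the side picture the balance is near (320,162), with yellow vials as decoys. Next I'll measure positions.

```bash
cat > h.py <<'E'
from plant import *
import numpy as np, cv2
def world(n,d,mask=None):
    c=camera_params(n);K=c["K"];T=np.array(c["cam_to_world"])
    v,u=np.nonzero((d>0)&(mask if mask is not None else True)); z=d[v,u]
    P=np.c_[(u-K[0,2])/K[0,0]*z,(v-K[1,2])/K[1,1]*z,z]
    return P@T[:3,:3].T+T[:3,3]
E
python3 - <<'E'
from h import *
np.set_printoptions(precision=3,suppress=True)
for n in ("side","scene"):
    p,d=camera(n)
    for t in ("cup","cylinder","sample_vial","white_cap_vial","tray","mat","balance","tape","timer"):
        for r in cut_out(n,t)[:3]:
            if r["score"]<.2: continue
            W=world(n,d,r["mask"]); 
            if len(W)<5: continue
            print(n,t,round(r["score"],2),r["point"],"med",np.median(W,0),"lo",np.percentile(W,3,axis=0),"hi",np.percentile(W,97,axis=0))
    if n=="side": a=cv2.resize(p[170:290,190:350],None,fx=5,fy=5,interpolation=2); cv2.imwrite("pics/c1.png",a[:,:,::-1])
    else: a=cv2.resize(p[165:305,155:315],None,fx=4,fy=4,interpolation=2); cv2.imwrite("pics/c2.png",a[:,:,::-1])
E
```

```text
side cup 0.58 [199.8, 255.4] med [0.565 0.215 0.1  ] lo [0.528 0.169 0.006] hi [0.589 0.282 0.116]
side cylinder 0.91 [223.5, 264.6] med [0.54  0.294 0.067] lo [0.525 0.222 0.007] hi [0.559 0.304 0.127]
side sample_vial 0.71 [234.8, 241.3] med [0.602 0.3   0.038] lo [0.59  0.241 0.006] hi [0.615 0.305 0.064]
side white_cap_vial 0.52 [213.6, 235.3] med [0.616 0.211 0.043] lo [0.604 0.166 0.004] hi [0.635 0.218 0.064]
side tray 0.57 [244.3, 244.7] med [0.584 0.285 0.004] lo [0.502 0.159 0.002] hi [0.655 0.347 0.012]
side mat 0.62 [235.2, 318.8] med [0.394 0.225 0.003] lo [0.354 0.133 0.001] hi [0.436 0.3   0.005]
side mat 0.46 [163.8, 315.2] med [ 0.393 -0.158  0.03 ] lo [ 0.347 -0.267 -0.   ] hi [ 0.437 -0.13   0.041]
side balance 0.58 [160.3, 313.5] med [ 0.392 -0.159  0.03 ] lo [ 0.349 -0.269  0.006] hi [ 0.437 -0.13   0.041]
side tape 0.74 [194.9, 308.1] med [0.419 0.027 0.016] lo [ 0.389 -0.015  0.002] hi [0.447 0.047 0.021]
side timer 0.64 [273.9, 321.9] med [0.402 0.391 0.015] lo [0.375 0.355 0.005] hi [0.429 0.413 0.018]
scene cup 0.67 [205.9, 232.9] med [0.533 0.204 0.076] lo 
[... 394 characters left out ...]
, 221.8] med [0.609 0.21  0.037] lo [0.602 0.202 0.005] hi [0.621 0.216 0.063]
scene tray 0.84 [231.8, 212.2] med [0.549 0.293 0.004] lo [0.496 0.145 0.001] hi [0.644 0.345 0.012]
scene mat 0.68 [262.9, 260.5] med [0.388 0.221 0.003] lo [0.348 0.13  0.   ] hi [0.435 0.3   0.005]
scene mat 0.21 [206.7, 219.3] med [0.609 0.21  0.037] lo [0.602 0.198 0.004] hi [0.657 0.216 0.063]
scene balance 0.62 [211.7, 374.2] med [ 0.372 -0.144  0.028] lo [ 0.342 -0.19   0.009] hi [ 0.426 -0.132  0.04 ]
scene balance 0.31 [206.7, 218.4] med [0.609 0.21  0.04 ] lo [0.602 0.203 0.011] hi [0.62  0.216 0.063]
scene tape 0.94 [228.9, 324.4] med [0.411 0.018 0.017] lo [ 0.384 -0.014  0.001] hi [0.444 0.045 0.02 ]
```

View pics/c1.png

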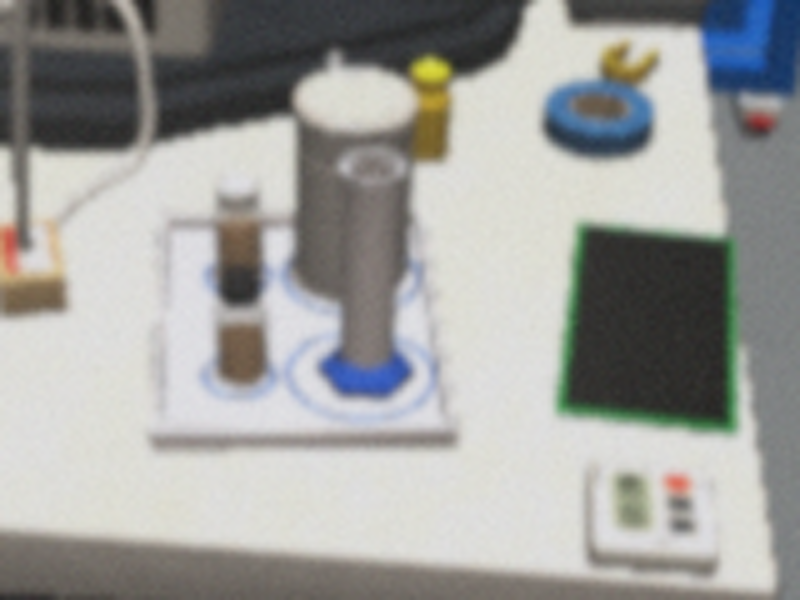

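The side crop shows that the black-capped vial is at the back on the +y side, crop (240,330). The white-capped one is at the back on the -y side, (238,230). The cup is front -y, (355,190), and the cylinder front +y, (370,270). Next come precise fits and a clearance map.

```bash
python3 - <<'E'
from h import *
from scipy.optimize import least_squares
np.set_printoptions(precision=4,suppress=True,linewidth=160)
C={}
for n in ("side","scene"):
    p,d=camera(n); C[n]=world(n,d),p[d>0]
def circ(P,c0,R):
    f=lambda q:np.hypot(P[:,0]-q[0],P[:,1]-q[1])-R
    return least_squares(f,c0,loss="soft_l1",f_scale=.002).x
for nm,c0,R,z in (("cup",(.556,.203),.033,(.03,.1)),("cyl",(.543,.285),.014,(.03,.12)),("vial",(.604,.29),.014,(.01,.045)),("wvial",(.615,.206),.014,(.01,.045))):
    for n in (*C,"both"):
        W=np.vstack([C[k][0] for k in C]) if n=="both" else C[n][0]
        c=np.array(c0)
        for _ in range(3):
            S=W[(W[:,2]>z[0])&(W[:,2]<z[1])&(np.hypot(*(W[:,:2]-c).T)<R+.012)]
            c=circ(S[:,:2],c,R)
        T=W[np.hypot(*(W[:,:2]-c).T)<R]
        print(nm,n,c,len(S),"top",np.percentile(T[:,2],98))
W=np.vstack([C[k][0] for k in C]);K=np.vstack([C[k][1] for k in C]).astype(int)
def rect(m,t):
    r=cv2.minAreaRect(W[m][:,:2].astype(np.float32)*1000); print(t,r,m.sum())
r,g,b=K.T
near=lambda x,y,a:(abs(W[:,0]-x)<a)&(abs(W[:,1]-y)<a)
rect(near(.39,.22,.13)&(g>r+25)&(g>b+25)&(W[:,2]<.012)|near(.39,.22,.03)&(W[:,2]<.006)&(r<60),"mat")
rect(near(.575,.25,.14)&(W[:,2]>.008)&(W[:,2]<.0125)&((abs(W[:,0]-.575)>.065)|(abs(W[:,1]-.25)>.09)),"rim")
rect(near(.39,-.2,.12)&(abs(W[:,2]-.03)<.004),"housing")
rect(near(.39,-.17,.08)&(abs(W[:,2]-.04)<.003),"pan")
S=near(.39,-.17,.08)&(abs(W[:,2]-.04)<.003); print("pan z",np.median(W[S][:,2]),np.percentile(W[S],[2,98],axis=0))
# height map 5cm
print("cols y from -0.6; rows x 0.3..0.85 max height cm")
H=np.full((12,20),-1)
for x,y,z in W:
    i=int((x-.3)//.05);j=int((y+.6)//.05)
    if 0<=i<12 and 0<=j<20: H[i,j]=max(H[i,j],round(z*100))
print(H)
E
```

```text
cup side [0.5564 0.1906] 275 top 0.11606408713632996
cup scene [0.5575 0.1916] 568 top 0.1157168661132801
cup both [0.5571 0.191 ] 843 top 0.11594207204279569
cyl side [0.5408 0.2832] 360 top 0.12695425550916942
cyl scene [0.5404 0.283 ] 381 top 0.12688916551773277
cyl both [0.5406 0.2832] 741 top 0.12710510016287485
vial side [0.604  0.2902] 131 top 0.06436732583172076
vial scene [0.6033 0.29  ] 126 top 0.0639134506293389
vial both [0.6036 0.2901] 257 top 0.06395950428713358
wvial side [0.617  0.2018] 89 top 0.06447072635984764
wvial scene [0.6167 0.2019] 82 top 0.06314221324302062
wvial both [0.6169 0.2019] 171 top 0.06412562879111737
mat ((391.8817138671875, 216.407470703125), (181.50640869140625, 93.49896240234375), 85.56936645507812) 812
rim ((608.5816650390625, 235.70770263671875), (211.67127990722656, 230.56922912597656), 7.278133392333984) 469
housing ((408.6817932128906, -174.0789794921875), (206.54800415039062, 140.64822387695312), 82.1240463256836) 655
pan ((402.1387634277344, -188.55703735351562), (78.9306411743164, 112.66387176513672), 42.646278381347656) 304
pan z 0.039
[... 176 characters left out ...]
 0  0]
 [ 0  0  0  0  0  0  4  4  4  4  2  2  2  0  1  1  1  1  1  2]
 [ 2  2  0 20 20  0  3  4  9 10  2  2  2  1  1  1  1  1  1  2]
 [ 2  2 -1 22 22 30 23 22 21 21 21 12  2  0  0  0  0  1  1  0]
 [-1 -1 -1 21 36 36 35 29 22 21 21 12  6  6  1 12 12 13 13  0]
 [-1 -1 -1 -1 38 38 46 50 50 46 54 55 55 33  1 12 12 13  6  0]
 [-1 -1 -1 -1 38 38 37 51 51 47 53 53 55 35  1  6  7  6  6  1]
 [-1 -1 -1 -1 19 36 36 51 51 47 50 55 55 55  9  1 56 53 38  0]
 [-1 -1 -1 22 22 32 30 23  5 46 50 51 53 54 53  3  6 19 26 10]
 [-1 -1 -1 22 22 22 22  5  5 -1 50 54 48 54 56 48  4 18 18 14]
 [16 15 -1 -1 -1 -1  5  5 -1 -1  3  5 51  5 50 48 36  6  1  1]
 [-1 -1 -1 -1  0  0  0  0  0  0  0  0  0  3  3 42 36  1 19 19]]
```

View pics/c2.png

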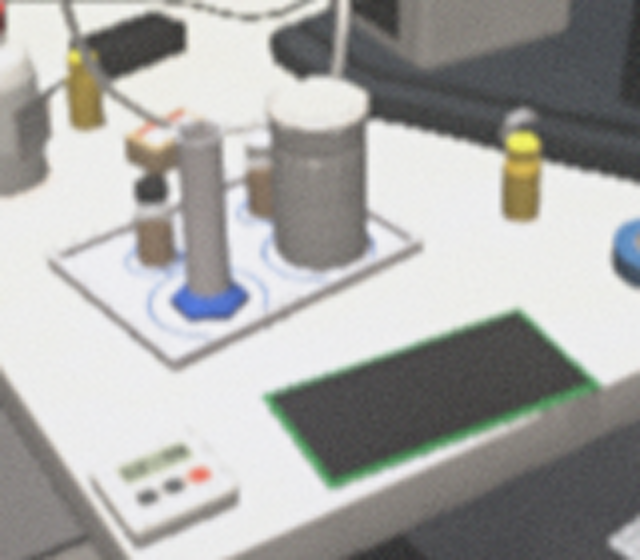

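The scene crop shows the same layout: cylinder at (205,215), cup at (322,170), sample vial with black cap at (152,220), and a hose behind. Before choosing the tool's yaw, I'll check the tall clutter near the tray and balance at a finer scale.

```bash
python3 - <<'E'
from h import *
np.set_printoptions(precision=3,suppress=True,linewidth=200)
Ws=[]
for n in ("side","scene"):
    p,d=camera(n); Ws.append(world(n,d))
W=np.vstack(Ws)
def m(x0,y0,nx,ny,c,zlo,zhi):
    H=np.zeros((nx,ny),int)
    for x,y,z in W:
        i=int((x-x0)//c);j=int((y-y0)//c)
        if 0<=i<nx and 0<=j<ny and zlo<z<zhi: H[i,j]+=1
    print("x0",x0,"y0",y0,"c",c,"z",zlo,zhi);print(H)
m(.44,.04,15,18,.02,.14,.45)
m(.36,-.4,10,22,.02,.09,.5)
S=W[(abs(W[:,0]-.391)<.06)&(abs(W[:,1]+.177)<.05)&(abs(W[:,2]-.04)<.004)][:,:2]
for w in Ws:
    S=w[(abs(w[:,0]-.391)<.06)&(abs(w[:,1]+.177)<.052)&(abs(w[:,2]-.04)<.004)][:,:2]
    print("pan",cv2.minEnclosingCircle((S*1000).astype(np.float32)),np.percentile(S,[2,98],axis=0).ravel(),len(S))
p,d=camera("side");a=cv2.resize(p[0:250,150:350],None,fx=2.4,fy=2.4,interpolation=2); cv2.imwrite("pics/c3.png",a[:,:,::-1])
E
```

```text
x0 0.44 y0 0.04 c 0.02 z 0.14 0.45
[[  0   0   0   0   0   0   0   0   0   0   0   0   0   0   0   0   0   0]
 [  0   0   0   0   0   0   0   0   0   0   0   0   0   0   0   0   0   0]
 [  0   0   0   0   0   0   0   0   0   0   0   0   0   0   0   0   0   0]
 [  0   0   0   0   0   0   0   0   0   0   0   0   0   0   0   0   0   0]
 [  0   0   0   0   0   0   0   0   0   0   0   0   0   0   0   0   0   0]
 [  0   0   0   0   0   0   0   0   0   0   0   0   0   0   0   0   0   0]
 [  0   0   0   0   0   0   0   0   0   0   0   0   0   0   0   0   0   0]
 [ 26   0   0   0   0   0   0   0   0   0   0   0   0   0   0   0   0   0]
 [ 47   0   0   0   0   0   0   0   0   0   0   0   0   0   0   0   0   0]
 [ 40   0   0   0   0   0   0   0   0   0   0   0   0   0   0   0   0   0]
 [  5   0   0   0   0   0   0   0   0   0   0   0   0   0   0   0   0   0]
 [ 76   0   0   0   0   0   0   0   0   0   0   1   1   0   0   0   0   0]
 [ 74   0   0   0   0   0   0   0   0   0   0  24 329 374   0   0   0   0]
 [ 67   0   0   0   0   0   0   0   0   0   0   0  50 150   0   0   0   0]
 [ 83   0   0  
[... 506 characters left out ...]
 8  36  40  14  19   6   1   0   0   0   0]
 [  6   7   9  11  33  67  50   4   0   0  64 150 183 185 206 211 254 216   0   0   0   0]
 [ 22   7   3  14  10   6  10 201 110   2  20  52  53  51  49  50  99 399   0   0   0   0]
 [  4   1   9  43 146 239  17  34 218  25   9  30  23  32  31  31  61 419   0   0   0   0]
 [  0   4  38  68 105 259 350  18  34 127  28   7   7   8   5   8  31 313   0   0   0   0]
 [  2  12  36  52  69 100 310 255  14 161 144   0   1   0   0   0   0   9   0  24   0   0]]
pan ((390.50372314453125, -179.76510620117188), 43.057247161865234) [ 0.356 -0.217  0.428 -0.139] 190
pan ((388.5257568359375, -168.9771270751953), 38.83513641357422) [ 0.353 -0.172  0.423 -0.14 ] 126
```

View pics/c3.png

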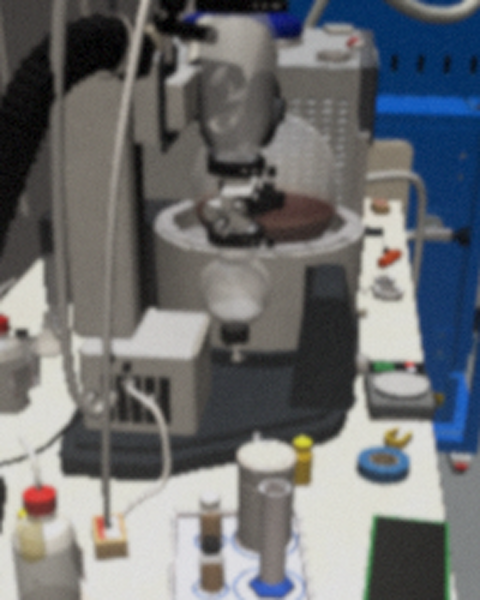

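The crop shows a rod (105,400) rising from the orange block behind the tray, at x≈0.69, and a tall black box next to the balance, from x≈0.44. Tool y should therefore stay along world y. I'll check which side the wrist camera bulges on.

```bash
python3 - <<'E'
from h import *
from scipy.spatial.transform import Rotation as R
s=observe(); r=R.from_rotvec(s["eef_rot"]); c=np.array(camera_params("wrist")["cam_to_world"])
print(r.as_matrix().round(3)); print("cam in tool",r.inv().apply(c[:3,3]-s["ee_pos"]).round(3), "view axis in tool",r.inv().apply(c[:3,2]).round(3)); print(camera_params("wrist")["K"])
E
```

```text
[[ 0.944  0.33  -0.   ]
 [ 0.33  -0.944  0.   ]
 [-0.    -0.    -1.   ]]
cam in tool [ 0.083  0.001 -0.162] view axis in tool [-0.298 -0.001  0.955]
[[297.31863964   0.         259.61523561]
 [  0.         297.31863964 193.94615471]
 [  0.           0.           1.        ]]
```

The camera sticks out 83 mm along tool +x, so tool x must point back at the robot (-x). I'll turn about +2.81 rad about z while moving towards the tray along an arc clear of the tower.

Emit:
servo_tool(steps=[{"tx":22,"ty":46,"tz":5,"rz":0.15,"grip":1},{"tx":22,"ty":46,"tz":5,"rz":0.15,"grip":1},{"tx":22,"ty":46,"tz":5,"rz":0.15,"grip":1},{"tx":22,"ty":46,"tz":5,"rz":0.15,"grip":1},{"tx":22,"ty":46,"tz":5,"rz":0.15,"grip":1},{"tx":22,"ty":46,"tz":5,"rz":0.15,"grip":1},{"tx":22,"ty":46,"tz":5,"rz":0.15,"grip":1},{"tx":22,"ty":46,"tz":5,"rz":0.15,"grip":1},{"tx":22,"ty":46,"tz":5,"rz":0.15,"grip":1},{"tx":22,"ty":46,"tz":5,"rz":0.15,"grip":1}])

```text
schema error: expected keys rx, ry, rz, tx, ty, tz, grip
```

Emit:
servo_tool(steps=[{"rx":0,"ry":0,"tx":22,"ty":46,"tz":5,"rz":0.15,"grip":1},{"rx":0,"ry":0,"tx":22,"ty":46,"tz":5,"rz":0.15,"grip":1},{"rx":0,"ry":0,"tx":22,"ty":46,"tz":5,"rz":0.15,"grip":1},{"rx":0,"ry":0,"tx":22,"ty":46,"tz":5,"rz":0.15,"grip":1},{"rx":0,"ry":0,"tx":22,"ty":46,"tz":5,"rz":0.15,"grip":1},{"rx":0,"ry":0,"tx":22,"ty":46,"tz":5,"rz":0.15,"grip":1},{"rx":0,"ry":0,"tx":22,"ty":46,"tz":5,"rz":0.15,"grip":1},{"rx":0,"ry":0,"tx":22,"ty":46,"tz":5,"rz":0.15,"grip":1},{"rx":0,"ry":0,"tx":22,"ty":46,"tz":5,"rz":0.15,"grip":1},{"rx":0,"ry":0,"tx":22,"ty":46,"tz":5,"rz":0.15,"grip":1}])

```text
time_s: 2.6
ee_pos: [0.4183, -0.1049, 0.2731]
eef_rot: [1.902, 2.499, 0.0]
ft_force: [-0.2, -1.1, 0.3]
opening: 1.001
finger_force: 0.0
```

Emit:
servo_tool(steps=[{"rx":0,"ry":0,"rz":0.1626,"tx":0,"ty":50,"tz":0,"grip":1},{"rx":0,"ry":0,"rz":0.1626,"tx":0,"ty":50,"tz":0,"grip":1},{"rx":0,"ry":0,"rz":0.1626,"tx":0,"ty":50,"tz":0,"grip":1},{"rx":0,"ry":0,"rz":0.1626,"tx":20,"ty":45,"tz":0,"grip":1},{"rx":0,"ry":0,"rz":0.1626,"tx":30,"ty":30,"tz":0,"grip":1},{"rx":0,"ry":0,"rz":0.1626,"tx":30,"ty":30,"tz":0,"grip":1},{"rx":0,"ry":0,"rz":0.1626,"tx":30,"ty":25,"tz":0,"grip":1},{"rx":0,"ry":0,"rz":0.1626,"tx":28.7,"ty":15.9,"tz":0,"grip":1},{"rx":0,"ry":0,"rz":0,"tx":0,"ty":0,"tz":0,"grip":1}])

```text
time_s: 3.72
ee_pos: [0.558, 0.1904, 0.2722]
eef_rot: [0.006, 3.141, 0.0]
ft_force: [0.0, -0.2, -0.0]
opening: 1.002
finger_force: 0.0
```

Emit:
servo_tool(steps=[{"rx":0,"ry":0,"rz":0,"tx":0,"ty":0,"tz":-50,"grip":1},{"rx":0,"ry":0,"rz":0,"tx":0,"ty":0,"tz":-50,"grip":1},{"rx":0,"ry":0,"rz":0,"tx":0,"ty":0,"tz":-50,"grip":1},{"rx":0,"ry":0,"rz":0,"tx":0,"ty":0,"tz":-35,"grip":1},{"rx":0,"ry":0,"rz":0,"tx":0,"ty":0,"tz":-17,"grip":1},{"rx":0,"ry":0,"rz":0,"tx":0,"ty":0,"tz":0,"grip":1},{"rx":0,"ry":0,"rz":0,"tx":0,"ty":0,"tz":0,"grip":0.2},{"rx":0,"ry":0,"rz":0,"tx":0,"ty":0,"tz":0,"grip":0.2},{"rx":0,"ry":0,"rz":0,"tx":0,"ty":0,"tz":0,"grip":0.2},{"rx":0,"ry":0,"rz":0,"tx":0,"ty":0,"tz":0,"grip":0.2}], newtons=25)

```text
time_s: 4.97
ee_pos: [0.5575, 0.19, 0.0718]
eef_rot: [0.008, 3.139, 0.001]
ft_force: [0.3, 3.2, 6.4]
opening: 0.743
finger_force: 25.0
```

Emit:
servo_tool(steps=[{"rx":0,"ry":0,"rz":0,"tx":0,"ty":0,"tz":20,"grip":0.2},{"rx":0,"ry":0,"rz":0,"tx":0,"ty":0,"tz":30,"grip":0.2},{"rx":0,"ry":0,"rz":0,"tx":-19.5,"ty":0,"tz":0,"grip":0.2},{"rx":0,"ry":0,"rz":0,"tx":-35,"ty":-5,"tz":0,"grip":0.2},{"rx":0,"ry":0,"rz":0,"tx":-35,"ty":-5,"tz":0,"grip":0.2},{"rx":0,"ry":0,"rz":0,"tx":-35,"ty":-5,"tz":0,"grip":0.2},{"rx":0,"ry":0,"rz":0,"tx":-30,"ty":-5,"tz":0,"grip":0.2},{"rx":0,"ry":0,"rz":0,"tx":-15,"ty":-4,"tz":0,"grip":0.2},{"rx":0,"ry":0,"rz":0,"tx":0,"ty":0,"tz":0,"grip":0.2},{"rx":0,"ry":0,"rz":0,"tx":0,"ty":0,"tz":0,"grip":0.2}])

```text
time_s: 6.22
ee_pos: [0.3889, 0.1658, 0.121]
eef_rot: [0.008, 3.139, 0.001]
ft_force: [0.7, 0.5, -3.2]
opening: 0.741
finger_force: 25.0
```

```bash
python3 - <<'E'
from h import *
s=observe(); print(s["ee_pos"].round(4),s["opening"],s["ft_force"])
p,d=camera("side"); cv2.imwrite("pics/s2.png",cv2.resize(p[60:300,170:370],None,fx=2.4,fy=2.4,interpolation=2)[:,:,::-1])
W=world("side",d); S=W[(abs(W[:,0]-.388)<.06)&(abs(W[:,1]-.166)<.06)&(W[:,2]>.008)&(W[:,2]<.1)]
print("lowest",np.percentile(S[:,2],[1,5]), len(S))
E
```

```text
[0.3889 0.1658 0.121 ] 0.7407312317761104 [ 0.7217812   0.54917829 -3.15638438]
lowest [0.05577014 0.0585911 ] 347
```

View pics/s2.png

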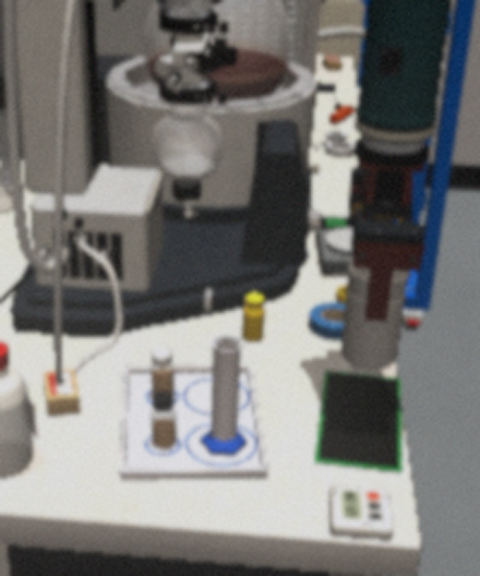

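The cup hangs upright above the mat. Next I'll lower it 50 mm and release.

Emit:
servo_tool(steps=[{"rx":0,"ry":0,"rz":0,"tx":0,"ty":0,"tz":-25,"grip":0.2},{"rx":0,"ry":0,"rz":0,"tx":0,"ty":0,"tz":-15,"grip":0.2},{"rx":0,"ry":0,"rz":0,"tx":0,"ty":0,"tz":-6,"grip":0.2},{"rx":0,"ry":0,"rz":0,"tx":0,"ty":0,"tz":-4,"grip":0.2},{"rx":0,"ry":0,"rz":0,"tx":0,"ty":0,"tz":0,"grip":0.2},{"rx":0,"ry":0,"rz":0,"tx":0,"ty":0,"tz":0,"grip":0.2}])

```text
time_s: 7.02
ee_pos: [0.3873, 0.1655, 0.0709]
eef_rot: [0.008, 3.141, -0.0]
ft_force: [-0.6, -0.2, -3.6]
opening: 0.744
finger_force: 25.0
```

Emit:
servo_tool(steps=[{"rx":0,"ry":0,"rz":0,"tx":0,"ty":0,"tz":-1,"grip":0.2},{"rx":0,"ry":0,"rz":0,"tx":0,"ty":0,"tz":0,"grip":0.2}])

```text
time_s: 7.28
ee_pos: [0.3876, 0.1656, 0.0705]
eef_rot: [0.008, 3.14, 0.0]
ft_force: [-1.9, 0.2, 7.1]
opening: 0.741
finger_force: 25.0
```

Emit:
servo_tool(steps=[{"rx":0,"ry":0,"rz":0,"tx":0,"ty":0,"tz":0,"grip":1},{"rx":0,"ry":0,"rz":0,"tx":0,"ty":0,"tz":0,"grip":1},{"rx":0,"ry":0,"rz":0,"tx":0,"ty":0,"tz":20,"grip":1},{"rx":0,"ry":0,"rz":0,"tx":0,"ty":0,"tz":50,"grip":1},{"rx":0,"ry":0,"rz":0,"tx":0,"ty":0,"tz":50,"grip":1},{"rx":0,"ry":0,"rz":0,"tx":38,"ty":29,"tz":30,"grip":1},{"rx":0,"ry":0,"rz":0,"tx":38,"ty":29,"tz":0,"grip":1},{"rx":0,"ry":0,"rz":0,"tx":38,"ty":29,"tz":0,"grip":1},{"rx":0,"ry":0,"rz":0,"tx":38.5,"ty":30.5,"tz":0,"grip":1},{"rx":0,"ry":0,"rz":0,"tx":0,"ty":0,"tz":0,"grip":0.4}])

```text
time_s: 8.52
ee_pos: [0.5419, 0.2847, 0.219]
eef_rot: [0.006, 3.14, 0.001]
ft_force: [-0.2, -0.5, -0.6]
opening: 0.924
finger_force: 0.0
```

```bash
python3 - <<'E'
from h import *
from scipy.optimize import least_squares
s=observe(); print(s["ee_pos"].round(4),s["opening"],s["ft_force"].round(1))
Ws=[]
for n in ("side","scene"):
    p,d=camera(n); Ws.append(world(n,d))
for nm,c0,R,z in (("cup",(.388,.166),.033,(.03,.1)),("cyl",(.5406,.2832),.014,(.03,.11)),("vial",(.6036,.29),.014,(.01,.045)),("wvial",(.617,.202),.014,(.01,.045))):
    for W in Ws:
        c=np.array(c0)
        for _ in range(3):
            S=W[(W[:,2]>z[0])&(W[:,2]<z[1])&(np.hypot(*(W[:,:2]-c).T)<R+.012)]
            if len(S)<8: break
            c=least_squares(lambda q:np.hypot(S[:,0]-q[0],S[:,1]-q[1])-R,c,loss="soft_l1",f_scale=.002).x
        T=W[np.hypot(*(W[:,:2]-c).T)<R]
        print(nm,c.round(4),len(S),"top",np.percentile(T[:,2],90).round(4) if len(T) else None)
E
```

```text
[0.5419 0.2847 0.219 ] 0.9240081086837493 [-0.2 -0.5 -0.6]
cup [0.3857 0.1654] 531 top 0.1139
cup [0.3869 0.1661] 697 top 0.1139
cyl [0.5409 0.2833] 304 top 0.3631
cyl [0.5405 0.2832] 317 top 0.1286
vial [0.6038 0.29  ] 130 top 0.0634
vial [0.6032 0.2903] 125 top 0.0624
wvial [0.6165 0.2022] 93 top 0.0628
wvial [0.6166 0.2018] 115 top 0.0624
```

Emit:
servo_tool(steps=[{"rx":0,"ry":0,"rz":0,"tx":-0.5,"ty":-1.4,"tz":-40,"grip":0.4},{"rx":0,"ry":0,"rz":0,"tx":0,"ty":0,"tz":-45,"grip":0.4},{"rx":0,"ry":0,"rz":0,"tx":0,"ty":0,"tz":-40,"grip":0.4},{"rx":0,"ry":0,"rz":0,"tx":0,"ty":0,"tz":-17,"grip":0.4},{"rx":0,"ry":0,"rz":0,"tx":0,"ty":0,"tz":0,"grip":0.4},{"rx":0,"ry":0,"rz":0,"tx":0,"ty":0,"tz":0,"grip":-0.2},{"rx":0,"ry":0,"rz":0,"tx":0,"ty":0,"tz":0,"grip":-0.6},{"rx":0,"ry":0,"rz":0,"tx":0,"ty":0,"tz":0,"grip":-0.6},{"rx":0,"ry":0,"rz":0,"tx":0,"ty":0,"tz":0,"grip":-0.6},{"rx":0,"ry":0,"rz":0,"tx":0,"ty":0,"tz":0,"grip":-0.6}], newtons=12)

```text
time_s: 9.88
ee_pos: [0.5393, 0.2818, 0.0782]
eef_rot: [0.008, 3.141, 0.001]
ft_force: [-0.3, 0.6, 3.4]
opening: 0.32
finger_force: 12.0
```

Emit:
servo_tool(steps=[{"rx":0,"ry":0,"rz":0,"tx":0,"ty":0,"tz":20,"grip":-0.6},{"rx":0,"ry":0,"rz":0,"tx":0,"ty":0,"tz":30,"grip":-0.6},{"rx":0,"ry":0,"rz":0,"tx":-24,"ty":-2,"tz":0,"grip":-0.6},{"rx":0,"ry":0,"rz":0,"tx":-35,"ty":-4,"tz":0,"grip":-0.6},{"rx":0,"ry":0,"rz":0,"tx":-35,"ty":-4,"tz":0,"grip":-0.6},{"rx":0,"ry":0,"rz":0,"tx":-30,"ty":-4,"tz":0,"grip":-0.6},{"rx":0,"ry":0,"rz":0,"tx":-20,"ty":-3,"tz":0,"grip":-0.6},{"rx":0,"ry":0,"rz":0,"tx":0,"ty":0,"tz":0,"grip":-0.6},{"rx":0,"ry":0,"rz":0,"tx":0,"ty":0,"tz":-30,"grip":-0.6},{"rx":0,"ry":0,"rz":0,"tx":0,"ty":0,"tz":-12,"grip":-0.6}])

```text
time_s: 11.12
ee_pos: [0.3954, 0.2644, 0.0846]
eef_rot: [-0.008, -3.141, 0.001]
ft_force: [-0.4, 0.8, -1.3]
opening: 0.322
finger_force: 12.0
```

Emit:
servo_tool(steps=[{"rx":0,"ry":0,"rz":0,"tx":0,"ty":0,"tz":-6,"grip":-0.6},{"rx":0,"ry":0,"rz":0,"tx":0,"ty":0,"tz":-3,"grip":-0.6},{"rx":0,"ry":0,"rz":0,"tx":0,"ty":0,"tz":0,"grip":-0.6},{"rx":0,"ry":0,"rz":0,"tx":0,"ty":0,"tz":0,"grip":-0.6}])

```text
time_s: 11.62
ee_pos: [0.3953, 0.2647, 0.077]
eef_rot: [0.008, 3.141, 0.0]
ft_force: [-0.6, 0.1, -0.9]
opening: 0.32
finger_force: 12.0
```

```bash
python3 - <<'E'
from h import *
p,d=camera("scene"); cv2.imwrite("pics/s3.png",cv2.resize(p[130:330,130:330],None,fx=2.8,fy=2.8,interpolation=2)[:,:,::-1])
E
```

```text
(no output)
```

View pics/s3.png

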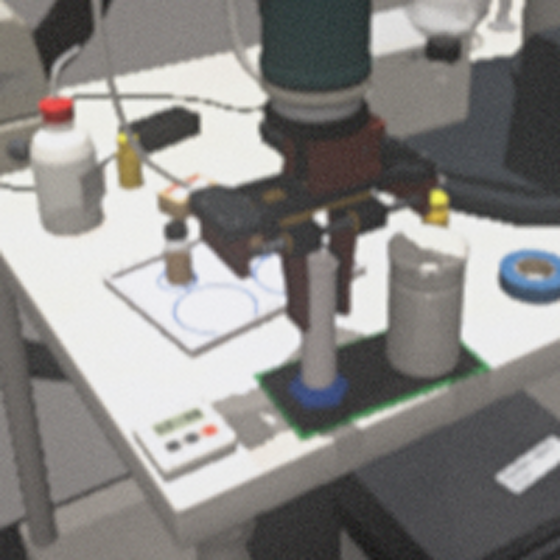

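The cylinder is upright over the mat beside the cup. I'll touch down, release with a partial opening, and go to the vial.

Emit:
servo_tool(steps=[{"rx":0,"ry":0,"rz":0,"tx":0,"ty":0,"tz":-1,"grip":-0.6},{"rx":0,"ry":0,"rz":0,"tx":0,"ty":0,"tz":0,"grip":-0.6}])

```text
time_s: 11.92
ee_pos: [0.3954, 0.2647, 0.0767]
eef_rot: [0.008, 3.14, 0.0]
ft_force: [-2.3, -1.0, 11.7]
opening: 0.32
finger_force: 12.0
```

Emit:
servo_tool(steps=[{"rx":0,"ry":0,"rz":0,"tx":0,"ty":0,"tz":0,"grip":0.1},{"rx":0,"ry":0,"rz":0,"tx":0,"ty":0,"tz":0,"grip":0.1},{"rx":0,"ry":0,"rz":0,"tx":0,"ty":0,"tz":20,"grip":0.1},{"rx":0,"ry":0,"rz":0,"tx":0,"ty":0,"tz":50,"grip":0.1},{"rx":0,"ry":0,"rz":0,"tx":0,"ty":0,"tz":50,"grip":0.1},{"rx":0,"ry":0,"rz":0,"tx":48,"ty":5,"tz":20,"grip":0.3},{"rx":0,"ry":0,"rz":0,"tx":50,"ty":6,"tz":0,"grip":0.3},{"rx":0,"ry":0,"rz":0,"tx":50,"ty":6,"tz":0,"grip":0.3},{"rx":0,"ry":0,"rz":0,"tx":40,"ty":5,"tz":0,"grip":0.3},{"rx":0,"ry":0,"rz":0,"tx":20,"ty":3,"tz":0,"grip":0.3}])

```text
time_s: 13.18
ee_pos: [0.605, 0.2895, 0.2149]
eef_rot: [0.009, 3.141, -0.0]
ft_force: [-0.4, -0.1, -0.4]
opening: 0.651
finger_force: 0.0
```

Emit:
servo_tool(steps=[{"rx":0,"ry":0,"rz":0,"tx":0,"ty":0,"tz":0,"grip":0.3},{"rx":0,"ry":0,"rz":0,"tx":0,"ty":0,"tz":0,"grip":0.3}])

```text
time_s: 13.42
ee_pos: [0.6016, 0.2894, 0.2151]
eef_rot: [-0.008, -3.14, 0.001]
ft_force: [0.0, 0.0, -0.7]
opening: 0.651
finger_force: 0.0
```

Emit:
servo_tool(steps=[{"rx":0,"ry":0,"rz":0,"tx":1,"ty":0.6,"tz":-50,"grip":0.3},{"rx":0,"ry":0,"rz":0,"tx":0,"ty":0,"tz":-50,"grip":0.3},{"rx":0,"ry":0,"rz":0,"tx":0,"ty":0,"tz":-50,"grip":0.3},{"rx":0,"ry":0,"rz":0,"tx":0,"ty":0,"tz":-30,"grip":0.3},{"rx":0,"ry":0,"rz":0,"tx":0,"ty":0,"tz":-13,"grip":0.3},{"rx":0,"ry":0,"rz":0,"tx":0,"ty":0,"tz":0,"grip":0.3},{"rx":0,"ry":0,"rz":0,"tx":0,"ty":0,"tz":0,"grip":-0.2},{"rx":0,"ry":0,"rz":0,"tx":0,"ty":0,"tz":0,"grip":-0.6},{"rx":0,"ry":0,"rz":0,"tx":0,"ty":0,"tz":0,"grip":-0.6},{"rx":0,"ry":0,"rz":0,"tx":0,"ty":0,"tz":0,"grip":-0.6}], newtons=12)

```text
time_s: 14.68
ee_pos: [0.6044, 0.2903, 0.0234]
eef_rot: [0.008, 3.14, 0.0]
ft_force: [0.3, -0.3, 4.3]
opening: 0.305
finger_force: 12.0
```

Emit:
servo_tool(steps=[{"rx":0,"ry":0,"rz":0,"tx":0,"ty":0,"tz":20,"grip":-0.6},{"rx":0,"ry":0,"rz":0,"tx":0,"ty":0,"tz":50,"grip":-0.6},{"rx":0,"ry":0,"rz":0,"tx":0,"ty":0,"tz":60,"grip":-0.6},{"rx":0,"ry":0,"rz":0,"tx":0,"ty":0,"tz":60,"grip":-0.6},{"rx":0,"ry":0,"rz":0,"tx":-31,"ty":-40,"tz":10,"grip":-0.6},{"rx":0,"ry":0,"rz":0,"tx":-31,"ty":-40,"tz":0,"grip":-0.6},{"rx":0,"ry":0,"rz":0,"tx":-31,"ty":-40,"tz":0,"grip":-0.6},{"rx":0,"ry":0,"rz":0,"tx":-31,"ty":-40,"tz":0,"grip":-0.6},{"rx":0,"ry":0,"rz":0,"tx":-31,"ty":-40,"tz":0,"grip":-0.6},{"rx":0,"ry":0,"rz":0,"tx":-29,"ty":-40,"tz":0,"grip":-0.6}])

```text
time_s: 15.92
ee_pos: [0.4188, 0.0491, 0.2237]
eef_rot: [0.007, 3.14, -0.001]
ft_force: [0.7, -1.2, -0.2]
opening: 0.308
finger_force: 12.0
```

Emit:
servo_tool(steps=[{"rx":0,"ry":0,"rz":0,"tx":-6,"ty":-46,"tz":0,"grip":-0.6},{"rx":0,"ry":0,"rz":0,"tx":-6,"ty":-46,"tz":0,"grip":-0.6},{"rx":0,"ry":0,"rz":0,"tx":-6,"ty":-46,"tz":0,"grip":-0.6},{"rx":0,"ry":0,"rz":0,"tx":-6,"ty":-46,"tz":0,"grip":-0.6},{"rx":0,"ry":0,"rz":0,"tx":-6,"ty":-45,"tz":0,"grip":-0.6},{"rx":0,"ry":0,"rz":0,"tx":0,"ty":0,"tz":0,"grip":-0.6},{"rx":0,"ry":0,"rz":0,"tx":0,"ty":0,"tz":0,"grip":-0.6}])

```text
time_s: 16.8
ee_pos: [0.3897, -0.1784, 0.2231]
eef_rot: [0.009, 3.141, 0.0]
ft_force: [-0.5, -0.5, -0.7]
opening: 0.304
finger_force: 12.0
```

```bash
python3 - <<'E'
from h import *
from scipy.optimize import least_squares
s=observe(); print(s["ee_pos"].round(4),s["joints"].round(2),s["ft_force"].round(1))
for n in ("side","scene"):
    p,d=camera(n); W=world(n,d)
    S=W[(abs(W[:,0]-.39)<.06)&(abs(W[:,1]+.179)<.055)&(abs(W[:,2]-.04)<.003)][:,:2]
    f=lambda q:np.clip(np.hypot(S[:,0]-q[0],S[:,1]-q[1])-.04,0,None)
    print("pan",n,np.percentile(S,[1,99],axis=0).round(4).ravel(),len(S))
    if n=="side": cv2.imwrite("pics/s4.png",cv2.resize(p[40:240,220:400],None,fx=2.8,fy=2.8,interpolation=2)[:,:,::-1])
    B=W[(W[:,0]>.40)&(W[:,0]<.5)&(W[:,1]>-.28)&(W[:,1]<-.05)&(W[:,2]>.07)&(W[:,2]<.19)]
    print("box min x",np.percentile(B[:,0],[1,5]).round(3) if len(B) else None, len(B))
E
```

```text
[ 0.3897 -0.1784  0.2231] [-0.59  0.11  1.86  0.    1.18 -2.16] [-0.5 -0.5 -0.7]
pan side [ 0.3545 -0.2169  0.4275 -0.139 ] 180
box min x [0.444 0.452] 535Traceback (most recent call last):
  File "<stdin>", line 8, in <module>
    return _quantile_unchecked(
        a, q, axis, out, overwrite_input, method, keepdims, weights)
    return _ureduce(a,
                    func=_quantile_ureduce_func,
    ...<5 lines>...
                    overwrite_input=overwrite_input,
                    method=method)
    r = func(a, **kwargs)
    result = _quantile(arr,
                       quantiles=q,
    ...<2 lines>...
                       out=out,
                       weights=wgt)
    slices_having_nans = np.isnan(arr[-1, ...])
                                  ~~~^^^^^^^^^
IndexError: index -1 is out of bounds for axis 0 with size 0
```

View pics/s4.png

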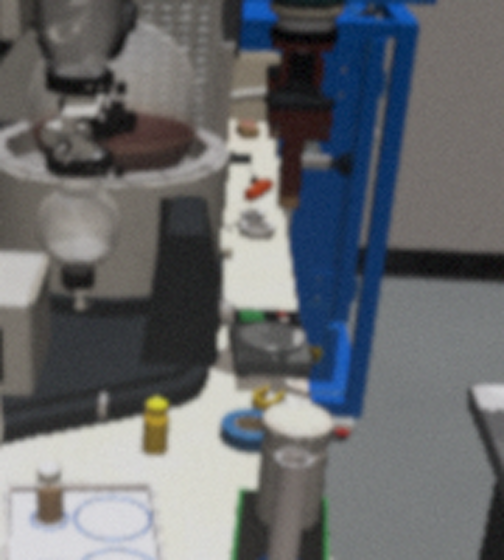

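The pan is at (270,340), centred on (0.391,-0.178), and the vial hangs above it. The box clears the gripper by about 16 mm, so I'll lower.

Emit:
servo_tool(steps=[{"rx":0,"ry":0,"rz":0,"tx":0,"ty":0,"tz":-40,"grip":-0.6},{"rx":0,"ry":0,"rz":0,"tx":0,"ty":0,"tz":-40,"grip":-0.6},{"rx":0,"ry":0,"rz":0,"tx":0,"ty":0,"tz":-40,"grip":-0.6},{"rx":0,"ry":0,"rz":0,"tx":0,"ty":0,"tz":-25,"grip":-0.6},{"rx":0,"ry":0,"rz":0,"tx":0,"ty":0,"tz":-12,"grip":-0.6},{"rx":0,"ry":0,"rz":0,"tx":0,"ty":0,"tz":-4,"grip":-0.6},{"rx":0,"ry":0,"rz":0,"tx":0,"ty":0,"tz":0,"grip":-0.6},{"rx":0,"ry":0,"rz":0,"tx":0,"ty":0,"tz":0,"grip":-0.6}])

```text
time_s: 17.9
ee_pos: [0.3906, -0.1792, 0.0624]
eef_rot: [0.008, 3.14, -0.002]
ft_force: [-0.2, 1.2, -1.0]
opening: 0.303
finger_force: 12.0
```

Emit:
servo_tool(steps=[{"rx":0,"ry":0,"rz":0,"tx":0,"ty":0,"tz":-1.5,"grip":-0.6},{"rx":0,"ry":0,"rz":0,"tx":0,"ty":0,"tz":-0.7,"grip":-0.6},{"rx":0,"ry":0,"rz":0,"tx":0,"ty":0,"tz":0,"grip":-0.6}])

```text
time_s: 18.27
ee_pos: [0.3899, -0.1789, 0.0595]
eef_rot: [0.008, 3.142, -0.0]
ft_force: [0.6, -0.3, -0.5]
opening: 0.302
finger_force: 12.0
```

Emit:
servo_tool(steps=[{"rx":0,"ry":0,"rz":0,"tx":0,"ty":0,"tz":-0.7,"grip":-0.6},{"rx":0,"ry":0,"rz":0,"tx":0,"ty":0,"tz":0,"grip":-0.6}])

```text
time_s: 18.52
ee_pos: [0.39, -0.1789, 0.0592]
eef_rot: [0.008, 3.141, -0.0]
ft_force: [-1.6, 2.1, 9.4]
opening: 0.306
finger_force: 12.0
```

Emit:
servo_tool(steps=[{"rx":0,"ry":0,"rz":0,"tx":0,"ty":0,"tz":0,"grip":0.1},{"rx":0,"ry":0,"rz":0,"tx":0,"ty":0,"tz":0,"grip":0.1},{"rx":0,"ry":0,"rz":0,"tx":0,"ty":0,"tz":20,"grip":0.1},{"rx":0,"ry":0,"rz":0,"tx":0,"ty":0,"tz":45,"grip":0.1},{"rx":0,"ry":0,"rz":0,"tx":0,"ty":0,"tz":50,"grip":0.1},{"rx":0,"ry":0,"rz":0,"tx":0,"ty":0,"tz":50,"grip":0.1},{"rx":0,"ry":0,"rz":0,"tx":2,"ty":55,"tz":0,"grip":0.1},{"rx":0,"ry":0,"rz":0,"tx":2,"ty":55,"tz":0,"grip":0.1},{"rx":0,"ry":0,"rz":0,"tx":2,"ty":55,"tz":0,"grip":0.1},{"rx":0,"ry":0,"rz":0,"tx":0,"ty":55,"tz":0,"grip":0.1}])

```text
time_s: 19.77
ee_pos: [0.3958, 0.0427, 0.2238]
eef_rot: [0.009, 3.141, -0.0]
ft_force: [0.3, -1.5, 0.6]
opening: 0.551
finger_force: 0.0
```

```bash
python3 - <<'E'
from h import *
from scipy.optimize import least_squares
s=observe(); print(s["ee_pos"].round(4),s["ft_force"].round(1))
for n in ("side","scene"):
  p,d=camera(n); W=world(n,d)
  if n=="side": cv2.imwrite("pics/s5.png",cv2.resize(p[120:240,240:400],None,fx=4,fy=4,interpolation=2)[:,:,::-1])
  for nm,c0,R,z in (("vial",(.39,-.179),.014,(.048,.085)),("cup",(.387,.166),.033,(.03,.1)),("cyl",(.3955,.265),.014,(.03,.11))):
    c=np.array(c0)
    for _ in range(3):
        S=W[(W[:,2]>z[0])&(W[:,2]<z[1])&(np.hypot(*(W[:,:2]-c).T)<R+.012)]
        if len(S)<8: break
        c=least_squares(lambda q:np.hypot(S[:,0]-q[0],S[:,1]-q[1])-R,c,loss="soft_l1",f_scale=.002).x
    T=W[(np.hypot(*(W[:,:2]-c).T)<R)&(W[:,2]<.14)]
    print(n,nm,c.round(4),len(S),"top",np.percentile(T[:,2],95).round(4) if len(T) else None)
E
```

```text
[0.3958 0.0427 0.2238] [ 0.3 -1.5  0.6]
side vial [ 0.3888 -0.1794] 85 top 0.099
side cup [0.3855 0.165 ] 285 top 0.1147
side cyl [0.3962 0.2646] 313 top 0.1257
scene vial [ 0.3894 -0.1791] 131 top 0.0993
scene cup [0.3869 0.1662] 690 top 0.1142
scene cyl [0.396  0.2646] 383 top 0.1249
```

View pics/s5.png

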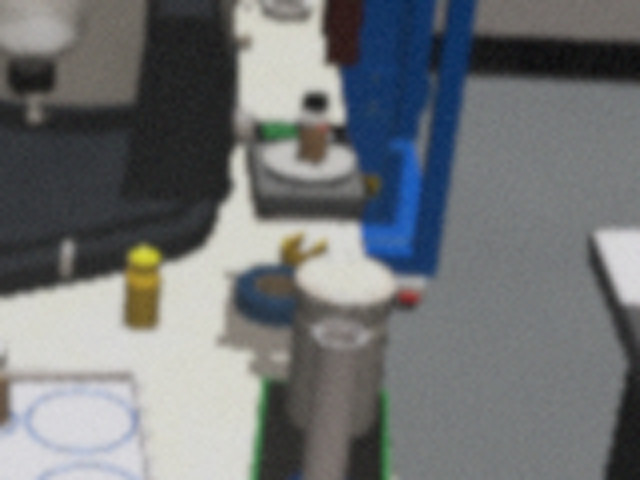

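The vial stands upright on the pan at (0.389,-0.179), and the cup and cylinder are upright on the mat. The cup goes back first.

Emit:
servo_tool(steps=[{"rx":0,"ry":0,"rz":0,"tx":-3,"ty":44.3,"tz":0,"grip":1},{"rx":0,"ry":0,"rz":0,"tx":-3,"ty":50,"tz":0,"grip":1},{"rx":0,"ry":0,"rz":0,"tx":-3,"ty":30,"tz":0,"grip":1},{"rx":0,"ry":0,"rz":0,"tx":0,"ty":0,"tz":0,"grip":1},{"rx":0,"ry":0,"rz":0,"tx":0,"ty":0,"tz":0,"grip":1},{"rx":0,"ry":0,"rz":0,"tx":0,"ty":0,"tz":-40,"grip":1},{"rx":0,"ry":0,"rz":0,"tx":0,"ty":0,"tz":-45,"grip":1},{"rx":0,"ry":0,"rz":0,"tx":0,"ty":0,"tz":-45,"grip":1},{"rx":0,"ry":0,"rz":0,"tx":0,"ty":0,"tz":-23,"grip":1},{"rx":0,"ry":0,"rz":0,"tx":0,"ty":0,"tz":0,"grip":1}])

```text
time_s: 21.12
ee_pos: [0.3857, 0.1637, 0.0695]
eef_rot: [-0.011, -3.138, 0.002]
ft_force: [-0.6, 0.1, 0.4]
opening: 0.999
finger_force: 0.0
```

Emit:
servo_tool(steps=[{"rx":0,"ry":0,"rz":0,"tx":0,"ty":0,"tz":0,"grip":0.2},{"rx":0,"ry":0,"rz":0,"tx":0,"ty":0,"tz":0,"grip":0.2},{"rx":0,"ry":0,"rz":0,"tx":0,"ty":0,"tz":0,"grip":0.2},{"rx":0,"ry":0,"rz":0,"tx":0,"ty":0,"tz":0,"grip":0.2}], newtons=25)

```text
time_s: 21.62
ee_pos: [0.388, 0.1658, 0.0717]
eef_rot: [0.007, 3.139, 0.001]
ft_force: [-0.0, 0.7, 7.2]
opening: 0.74
finger_force: 25.0
```

Emit:
servo_tool(steps=[{"rx":0,"ry":0,"rz":0,"tx":0,"ty":0,"tz":20,"grip":0.2},{"rx":0,"ry":0,"rz":0,"tx":0,"ty":0,"tz":30,"grip":0.2},{"rx":0,"ry":0,"rz":0,"tx":19.5,"ty":2,"tz":0,"grip":0.2},{"rx":0,"ry":0,"rz":0,"tx":35,"ty":5,"tz":0,"grip":0.2},{"rx":0,"ry":0,"rz":0,"tx":35,"ty":5,"tz":0,"grip":0.2},{"rx":0,"ry":0,"rz":0,"tx":35,"ty":5,"tz":0,"grip":0.2},{"rx":0,"ry":0,"rz":0,"tx":30,"ty":5,"tz":0,"grip":0.2},{"rx":0,"ry":0,"rz":0,"tx":15,"ty":2,"tz":0,"grip":0.2},{"rx":0,"ry":0,"rz":0,"tx":0,"ty":0,"tz":0,"grip":0.2},{"rx":0,"ry":0,"rz":0,"tx":0,"ty":0,"tz":0,"grip":0.2}])

```text
time_s: 22.88
ee_pos: [0.5546, 0.1892, 0.12]
eef_rot: [-0.008, -3.139, 0.001]
ft_force: [-1.0, 1.0, -3.9]
opening: 0.742
finger_force: 25.0
```

Emit:
servo_tool(steps=[{"rx":0,"ry":0,"rz":0,"tx":0,"ty":0,"tz":-25,"grip":0.2},{"rx":0,"ry":0,"rz":0,"tx":0,"ty":0,"tz":-14,"grip":0.2},{"rx":0,"ry":0,"rz":0,"tx":0,"ty":0,"tz":-6,"grip":0.2},{"rx":0,"ry":0,"rz":0,"tx":0,"ty":0,"tz":-3,"grip":0.2},{"rx":0,"ry":0,"rz":0,"tx":0,"ty":0,"tz":0,"grip":0.2},{"rx":0,"ry":0,"rz":0,"tx":0,"ty":0,"tz":0,"grip":0.2}])

```text
time_s: 23.62
ee_pos: [0.5567, 0.1895, 0.0732]
eef_rot: [0.008, 3.141, 0.0]
ft_force: [0.7, -0.4, -3.7]
opening: 0.737
finger_force: 25.0
```

Emit:
servo_tool(steps=[{"rx":0,"ry":0,"rz":0,"tx":0,"ty":0,"tz":-1,"grip":0.2},{"rx":0,"ry":0,"rz":0,"tx":0,"ty":0,"tz":0,"grip":0.2}])

```text
time_s: 23.88
ee_pos: [0.5571, 0.1896, 0.0727]
eef_rot: [0.008, 3.14, 0.0]
ft_force: [-1.2, 0.8, 4.7]
opening: 0.74
finger_force: 25.0
```

Emit:
servo_tool(steps=[{"rx":0,"ry":0,"rz":0,"tx":0,"ty":0,"tz":0,"grip":1},{"rx":0,"ry":0,"rz":0,"tx":0,"ty":0,"tz":0,"grip":1},{"rx":0,"ry":0,"rz":0,"tx":0,"ty":0,"tz":20,"grip":1},{"rx":0,"ry":0,"rz":0,"tx":0,"ty":0,"tz":50,"grip":1},{"rx":0,"ry":0,"rz":0,"tx":0,"ty":0,"tz":50,"grip":1},{"rx":0,"ry":0,"rz":0,"tx":-41.5,"ty":18,"tz":30,"grip":0.2},{"rx":0,"ry":0,"rz":0,"tx":-45,"ty":20,"tz":0,"grip":0.2},{"rx":0,"ry":0,"rz":0,"tx":-45,"ty":20,"tz":0,"grip":0.2},{"rx":0,"ry":0,"rz":0,"tx":-30,"ty":17,"tz":0,"grip":0.2},{"rx":0,"ry":0,"rz":0,"tx":0,"ty":0,"tz":0,"grip":0.2}])

```text
time_s: 25.12
ee_pos: [0.3928, 0.265, 0.2217]
eef_rot: [-0.004, -3.141, 0.0]
ft_force: [0.4, -1.1, 0.1]
opening: 0.601
finger_force: 0.0
```

Emit:
servo_tool(steps=[{"rx":0,"ry":0,"rz":0,"tx":0,"ty":0,"tz":0,"grip":0.2},{"rx":0,"ry":0,"rz":0,"tx":0,"ty":0,"tz":0,"grip":0.2}])

```text
time_s: 25.38
ee_pos: [0.3962, 0.2641, 0.2217]
eef_rot: [0.009, 3.141, -0.0]
ft_force: [0.6, 0.2, -0.9]
opening: 0.6
finger_force: 0.0
```

Down to the earlier grasp height (z≈0.077).

Emit:
servo_tool(steps=[{"rx":0,"ry":0,"rz":0,"tx":0,"ty":0,"tz":-45,"grip":0.2},{"rx":0,"ry":0,"rz":0,"tx":0,"ty":0,"tz":-45,"grip":0.2},{"rx":0,"ry":0,"rz":0,"tx":0,"ty":0,"tz":-38,"grip":0.2},{"rx":0,"ry":0,"rz":0,"tx":0,"ty":0,"tz":-16,"grip":0.2},{"rx":0,"ry":0,"rz":0,"tx":0,"ty":0,"tz":0,"grip":0.2},{"rx":0,"ry":0,"rz":0,"tx":0,"ty":0,"tz":0,"grip":-0.6},{"rx":0,"ry":0,"rz":0,"tx":0,"ty":0,"tz":0,"grip":-0.6},{"rx":0,"ry":0,"rz":0,"tx":0,"ty":0,"tz":0,"grip":-0.6},{"rx":0,"ry":0,"rz":0,"tx":0,"ty":0,"tz":0,"grip":-0.6},{"rx":0,"ry":0,"rz":0,"tx":0,"ty":0,"tz":0,"grip":-0.6}], newtons=12)

```text
time_s: 26.62
ee_pos: [0.3956, 0.2647, 0.0785]
eef_rot: [0.007, 3.14, 0.001]
ft_force: [0.1, -1.4, 6.0]
opening: 0.324
finger_force: 12.0
```

Emit:
servo_tool(steps=[{"rx":0,"ry":0,"rz":0,"tx":0,"ty":0,"tz":20,"grip":-0.6},{"rx":0,"ry":0,"rz":0,"tx":0,"ty":0,"tz":30,"grip":-0.6},{"rx":0,"ry":0,"rz":0,"tx":24,"ty":3,"tz":0,"grip":-0.6},{"rx":0,"ry":0,"rz":0,"tx":35,"ty":4,"tz":0,"grip":-0.6},{"rx":0,"ry":0,"rz":0,"tx":35,"ty":4,"tz":0,"grip":-0.6},{"rx":0,"ry":0,"rz":0,"tx":30,"ty":4,"tz":0,"grip":-0.6},{"rx":0,"ry":0,"rz":0,"tx":20,"ty":2,"tz":0,"grip":-0.6},{"rx":0,"ry":0,"rz":0,"tx":0,"ty":0,"tz":0,"grip":-0.6},{"rx":0,"ry":0,"rz":0,"tx":0,"ty":0,"tz":-30,"grip":-0.6},{"rx":0,"ry":0,"rz":0,"tx":0,"ty":0,"tz":-12,"grip":-0.6}])

```text
time_s: 27.88
ee_pos: [0.5363, 0.2808, 0.0842]
eef_rot: [-0.007, -3.138, 0.002]
ft_force: [-0.5, -0.3, -1.3]
opening: 0.322
finger_force: 12.0
```

Emit:
servo_tool(steps=[{"rx":0,"ry":0,"rz":0,"tx":0,"ty":0,"tz":-6,"grip":-0.6},{"rx":0,"ry":0,"rz":0,"tx":0,"ty":0,"tz":-1,"grip":-0.6},{"rx":0,"ry":0,"rz":0,"tx":0,"ty":0,"tz":0,"grip":-0.6},{"rx":0,"ry":0,"rz":0,"tx":0,"ty":0,"tz":0,"grip":-0.6}])

```text
time_s: 28.38
ee_pos: [0.5391, 0.2816, 0.0791]
eef_rot: [0.008, 3.141, 0.0]
ft_force: [0.8, 0.3, 0.2]
opening: 0.318
finger_force: 12.0
```

Emit:
servo_tool(steps=[{"rx":0,"ry":0,"rz":0,"tx":0,"ty":0,"tz":-0.8,"grip":-0.6},{"rx":0,"ry":0,"rz":0,"tx":0,"ty":0,"tz":0,"grip":-0.6}])

```text
time_s: 28.62
ee_pos: [0.5392, 0.2816, 0.079]
eef_rot: [0.008, 3.141, 0.001]
ft_force: [-2.1, -0.8, 7.1]
opening: 0.32
finger_force: 12.0
```

Emit:
servo_tool(steps=[{"rx":0,"ry":0,"rz":0,"tx":0,"ty":0,"tz":0,"grip":0.1},{"rx":0,"ry":0,"rz":0,"tx":0,"ty":0,"tz":0,"grip":0.1},{"rx":0,"ry":0,"rz":0,"tx":0,"ty":0,"tz":20,"grip":0.1},{"rx":0,"ry":0,"rz":0,"tx":0,"ty":0,"tz":50,"grip":0.1},{"rx":0,"ry":0,"rz":0,"tx":0,"ty":0,"tz":50,"grip":0.1},{"rx":0,"ry":0,"rz":0,"tx":0,"ty":0,"tz":40,"grip":0.1},{"rx":0,"ry":0,"rz":0,"tx":-40,"ty":0,"tz":0,"grip":0.1},{"rx":0,"ry":0,"rz":0,"tx":-50,"ty":0,"tz":0,"grip":0.1},{"rx":0,"ry":0,"rz":0,"tx":0,"ty":0,"tz":0,"grip":0.1},{"rx":0,"ry":0,"rz":0,"tx":0,"ty":0,"tz":0,"grip":0.1}])

```text
time_s: 29.88
ee_pos: [0.4496, 0.2817, 0.2382]
eef_rot: [0.007, 3.14, 0.0]
ft_force: [0.9, 0.3, 0.6]
opening: 0.546
finger_force: 0.0
```

```bash
python3 - <<'E'
from h import *
from scipy.optimize import least_squares
s=observe(); print(s["ee_pos"].round(4),s["ft_force"].round(1))
for n in ("side","scene"):
  p,d=camera(n); W=world(n,d)
  if n=="side": cv2.imwrite("pics/s6.png",cv2.resize(p[120:300,190:370],None,fx=3.2,fy=3.2,interpolation=2)[:,:,::-1])
  for nm,c0,R,z in (("vial",(.39,-.179),.014,(.048,.085)),("cup",(.557,.191),.033,(.03,.1)),("cyl",(.54,.283),.014,(.03,.11)),("wvial",(.617,.202),.014,(.01,.045))):
    c=np.array(c0)
    for _ in range(3):
        S=W[(W[:,2]>z[0])&(W[:,2]<z[1])&(np.hypot(*(W[:,:2]-c).T)<R+.012)]
        if len(S)<8: break
        c=least_squares(lambda q:np.hypot(S[:,0]-q[0],S[:,1]-q[1])-R,c,loss="soft_l1",f_scale=.002).x
    print(n,nm,c.round(4),len(S))
E
```

```text
[0.4496 0.2817 0.2382] [0.9 0.3 0.6]
side vial [ 0.3889 -0.1795] 85
side cup [0.5547 0.189 ] 263
side cyl [0.5394 0.2814] 304
side wvial [0.6171 0.2022] 115
scene vial [ 0.3892 -0.179 ] 134
scene cup [0.5556 0.1901] 570
scene cyl [0.5392 0.2813] 318
scene wvial [0.6165 0.2017] 91
```

View pics/s6.png

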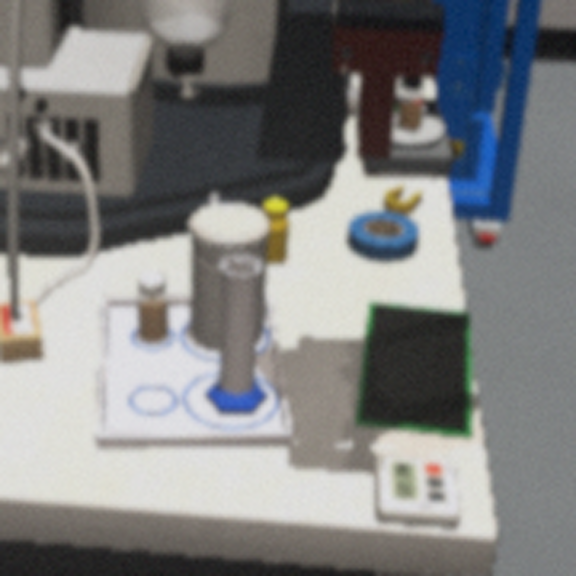

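The picture shows the cup (228,275) and cylinder (238,340) upright on their rings, within about 2 mm of where they started. The vial is on the pan (410,110), the mat is empty, and the white-capped vial, tape and timer are where they were.

```bash
python3 -c "
from plant import *
print(close_job())"
```

```text
the job is handed in; nothing more can be done
None
```

The job is handed in: the black-capped vial stands within about 2 mm of the balance pan's centre, the cup and cylinder are back upright within about 3 mm of where they started, the white-capped vial, tape and timer stayed where they were, and it took about 30 s.

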